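# Measure a stacked-leather heel block in the bench caliper

### The arm

A 7-joint arm with a two-finger parallel gripper is mounted at the origin on a cart in front of the work surface, level with it; the furniture and walls round the work are solid. World frame = base frame: x ahead of the robot, y to its left, z up, the work surface at z = 0. Lengths are in m, angles in rad, forces in N, time in s.
With the tool pointing down it reaches from about 0.425 to 0.925 m from the base axis. Payload 6.8 kg.
Tool frame: the origin (TCP) lies midway between the tips of the shut fingers; the grasp point (between the pads) lies 19 mm behind it; z points along the fingers, y is the direction in which the jaws open and shut (so a half turn about z gives the same grasp; the last joint's range is limited). The gripper opens to 85 mm and grips with 20 to 120 N. Pads are 22 mm wide; open, the fingers measure 114 mm over their backs; the gripper's body (76 mm by 85 mm) begins 54 mm behind the grasp point. The pads swing forward as they close: fully open they stand 13 mm farther back than shut.
Start: joints at [1.049, 0.477, 0.022, 1.555, -0.011, 1.109, -0.083], TCP at [0.271, -0.618, 0.231] pointing down, gripper open.
Joint ranges: [-2.96, 2.96], [-0.34, 2.1], [-1.41, 1.46], [0.24, 2.44], [-1.37, 4.51], [0.17, 1.92], [-2.96, 2.96]. Speed limits (rad/s): [2.39, 2.39, 3.14, 3.14, 3.14, 3.14, 3.14].

### API

Orientations are given as a rotation vector (axis times angle).
In Python, from bench import r gives the robot as it stands. The module is installed in compiled form; this text tells all that it offers.
- The arm moves only by the tool play_rows, never from a script. Its argument "plan" is a list of rows, each a list of 7 numbers: the shift along the world's x, y, z in mm, then the turn, a rotation vector about the world's x, y, z in rad, then the finger opening in mm, from 0 to 85.4. A call has 1 to 12 rows; each row is the pose to reach, as a shift and turn from the pose commanded when the call began; what a row does not reach only later rows make up. A row lasts 1/10 s, in which the tool goes at most 50 mm and 8.59 degrees, less where a joint would pass 70% of its speed; a pose out of reach is approached as far as the arm can. A call with a gripper value outside its range is refused whole. The fingers move at their own pace and stop on an object; "grip_force" is the grip in N (left out, the last holds). Time passes only in rows, so rows that repeat a pose let the fingers close. It gives the time, the measured TCP pose, the force and the opening at its end, in the units of the state.
- r.get_obs(): the state, without advancing time (a new reading comes with each control period).
- r.grab_frame(name): name is "scene" or "side" or "wrist"; returns a dict with "color" (384x512x3 uint8, blue, green, red), "z_map" (384x512 float32, m along the optical axis (not along the pixel's ray), 0 where there is no reading), "camera_matrix" (3x3 intrinsics, pixels), "R" (3x3) and "t" (3): a world point X has camera coordinates R X + t. Camera axes: x right, y down, z forward; pixel columns grow to the right and rows downward; lengths in m; the calibration is good to about 2 mm. A picture is of the moment at which its call begins.
- r.hand_in(): hands the job in, once; it reports no verdict.
The state is a dict: "clock": time; "joints": joint angles; "qvel": joint speeds; "tau": joint torques, N m; "tcp_pos": TCP position; "orientation": TCP orientation; "contact_force": force on the tool from outside, world axes, zero at the start; "moment": the same for the moment, N m; "grip_width": finger opening in m.
Only numpy, scipy, OpenCV 4.12 (cv2) and the standard library are available. Lean on these libraries where they do the work, as an engineer would, in place of code of your own. Each camera call takes 0.05 s, during which the arm holds its last target.

### The job

Measure the length of the leather heel block in the bench caliper. Slide the caliper's jaw open, set the block down upright (not dropped) and let go of it on the caliper bed, in line with the rail and centred across it, flat side towards the dial, then slide the jaw shut until it presses the block against the pad under the dial and the needle stands in the green, never in the red. Leave the block clamped like that, and leave the sanding block, the eyelet tin and the black tape roll where they are.

Things in the scene. Friction and masses are not known exactly. Their poses are not given: they have to be found in the camera images.
- caliper: Bench caliper fixed on the plywood board: grey bed 90 (x) by 300 (y) mm, flat top with two bright ways 20 mm above the board. Origin: centre of its underside. Its y axis runs along the rail from the grey measuring head with the dial on top (y = -147 to -97 mm, up to 101 mm high) to a low end stop (32 mm high, y = +144 mm). Sprung pad and sliding jaw stand on the bed and close along y
- jaw (a joint): Sliding jaw: opening between its face and the pad at rest, m: 0 shut, 0.115 fully open, growing to the caliper's +y; it starts too far shut for the block. It slides stiffly (about 7 N) and stays where left. Grey saddle 56 mm long along the rail, 105 mm wide, with a steel face plate 60 mm wide, its top 55 mm above the board
- jaw_grip (a point): Point on the axis of the sliding jaw's upright black grip post, 80 mm above the board; the post is 21 mm in diameter and reaches from 58 to 100 mm above the board. The saddle under it reaches 55 mm above the board (collar at its foot 58 mm). The jaw's face lies 32 mm from this axis towards the caliper's -y. Axes as the caliper's
- anvil_face (a point): Centre of the face of the sprung steel pad under the dial, 40 mm above the board. Pad 44 mm wide (caliper x), 30 mm high, 8 mm thick, facing the caliper's +y. At rest its face stands at caliper y = -60 mm; a spring holds it out, and it can be pushed in towards -y by up to 10 mm (1.6 N to start it, 5.1 N at 10 mm). Axes as the caliper's
- needle (a joint): Black needle of the white dial (57 mm across, leaning to the caliper's -x), driven by the sprung pad: 0 rad at rest, turning clockwise 0.471 rad for each mm that the pad is pushed in. Green band from 1.18 to 3.06 rad (pad in by 2.5 to 6.5 mm), red band from 4.0 to 4.7 rad (8.5 to 10 mm)
- block_mid (a point): Centre, half-way up, of the loose heel block: D-shaped, of stacked dark brown leather, black rubber underneath, brass pins on top; 52 (x) by 68 (y) by 40 (z) mm, about 0.14 kg. The sides at x = +-26 mm are flat and parallel for 42 mm from the flat end, which is 34 mm from this point along -y; the round back is at y = +34 mm. Starts upright on the board
- block_breast (a point): Centre of the heel block's flat end, half-way up, 34 mm from the block's centre along its -y; axes as the block's
- board: Fixed plywood bench board, 228 (x) by 660 (y) mm, hooked over the front edge of the table; its top, on which the work lies, is 24 mm above the table (z = 0.024). Origin: centre of its underside, on the table
- sand_block: Cork sanding block 60 x 90 x 30 mm, loose on the table; origin at the centre of its underside. To be left alone
- eyelet_tin: Round open tin of eyelets, 62 mm across, 20 mm high, loose on the board; origin at the centre of its underside. To be left alone
- tape: Roll of black tape, 62 mm across, 19 mm high, loose on the board; origin at the centre of its underside. To be left alone

How it is judged:
On the way, in this order (a step that is already met when the one before it is completed fails the run):
1. the sliding jaw is open wider than the block is long (70 mm or more) (value of joint jaw above 0.07 m), for 0.2 s.
2. the block stands on the caliper bed between pad and jaw, flat end towards the dial, in line with the rail within 0.2 rad and centred across it within 12 mm, and is let go (z of block_mid in the frame of caliper between 0.036 and 0.044 m and angle between block_mid's own z axis and vertical below 0.08 rad and x of block_mid in the frame of caliper between -0.012 and 0.012 m and y of block_breast in the frame of caliper between -0.067 and -0.005 m and angle between the y axis of block_mid and the y axis of caliper, either way round below 0.2 rad and contact force between the fingers and heel_block below 0.05 N), for 0.2 s.
At the end, for the whole second after the job is handed in: the block stands upright on the caliper bed, its flat end on the pad (centres within 13 mm) and in line with the rail within 0.1 rad, clamped between pad and sliding jaw (at least 0.8 N on each), at rest, with the needle in the green (1.10 to 3.15 rad) (z of block_mid in the frame of caliper between 0.036 and 0.044 m and angle between block_mid's own z axis and vertical below 0.08 rad and value of joint needle between 1.1 and 3.15 rad and horizontal distance between block_breast and anvil_face below 0.013 m and angle between the y axis of block_mid and the y axis of caliper, either way round below 0.1 rad and contact force between each of jaw, anvil and heel_block above 0.8 N and linear speed of heel_block below 0.01 m/s); the robot touches nothing.
It fails at once if the needle is driven into the red (value of joint needle above 4.05 rad).
It fails at once if the block is dropped (linear speed of heel_block above 0.6 m/s and contact force between the fingers and heel_block below 0.02 N).
It fails at once if the sanding block, the eyelet tin or the tape roll is moved by more than 20 mm (distance of any of sand_block, eyelet_tin, tape from where it was at the start of the episode above 0.02 m).
It also fails if it takes over 67 s, if anything falls off the work surface, if the arm or the gripper's body presses on something with over 40 N, if the wrist force passes 120 N, or if a joint passes its speed limit or range.

## Working session

There is one attempt and no reset: what is moved stays moved. The work goes in short steps, Python scripts to look and compute and a tool call to move; the robot and the scene stay as the last step left them, time stands still between calls to the robot, and variables do not carry over. Pictures are saved under pics/ and viewed, and the job is handed in when it is done.

Besides the shell and the picture viewer there is one more tool, called after ">>>" as name(argument=value, ...), one argument or row to a line, values as JSON. play_rows: Moves the arm, as the interface text tells. Its arguments: {"type":"object","properties":{"plan":{"type":"array"},"grip_force":{"type":"number"}},"required":["plan"]}

```bash
mkdir -p pics; ls
python3 - <<'E'
from bench import r
import cv2,pickle
o=r.get_obs();print(o)
for n in ["scene","side","wrist"]:
    f=r.grab_frame(n);cv2.imwrite(f"pics/{n}0.png",f["color"]);pickle.dump(f,open(f"{n}0.pkl","wb"))
    print(n,f["camera_matrix"].tolist(),(-f["R"].T@f["t"]).tolist(),f["R"].round(3).tolist())
E
```

```text
pics
{'clock': 0.0, 'joints': array([ 1.04888422,  0.47780476,  0.0223227 ,  1.55646869, -0.01145757,
        1.10933628, -0.08307469]), 'qvel': array([-0.00163174,  0.00028784,  0.00039066, -0.00106028, -0.00035376,
        0.00027102, -0.00067282]), 'tau': array([ 6.31164075e-04, -5.96456158e+01,  1.60808511e+00, -2.81197536e+01,
        1.24850386e-02,  9.50689602e-03,  7.26166263e-06]), 'tcp_pos': array([ 0.27115533, -0.61747197,  0.23031503]), 'orientation': array([-3.07279262e+00, -6.45139696e-01,  8.69959007e-04]), 'contact_force': array([-0.57115054,  0.42105139,  0.84701647]), 'moment': array([-0.02985758,  0.03381413,  0.04039816]), 'grip_width': 0.08557001608077325}
scene [[485.0916136749296, 0.0, 256.924571832548], [0.0, 485.0916136749296, 186.52789169408274], [0.0, 0.0, 1.0]] [-0.6972508813267151, 0.8517579744429938, 0.7215194132604776] [[-0.465, -0.885, -0.02], [-0.361, 0.21, -0.908], [0.808, -0.416, -0.418]]
side [[473.0440445236102, 0.0, 264.9753846185093], [0.0, 473.0440445236102, 197.30634831862648], [0.0, 0.0, 1.0]] [0.21269065062634396, 1.4885683742186964, 0.5977131355374438] [[-0.979, -0.201, -0.017], [-0.055, 0.347, -0.936], [0.194, -0.916, -0.351]]
wrist [[298.60032127725475, 0.0, 254.33219142830612], [0.0, 298.60032127725475, 191.3796807277248], [0.0, 0.0, 1.0]] [0.3455017192965835, -0.5840507931136586, 0.3734606602118761] [[0.402, -0.915, -0.001], [-0.868, -0.382, 0.317], [-0.291, -0.127, -0.948]]
```

View pics/scene0.png

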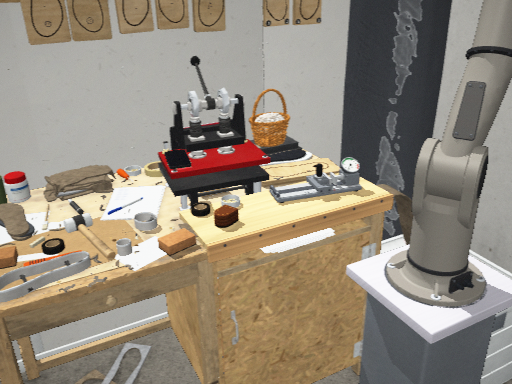

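View pics/side0.png

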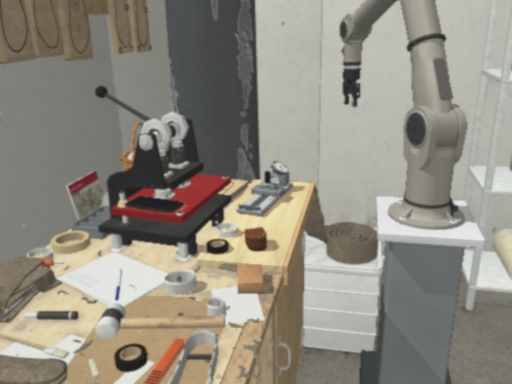

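View pics/wrist0.png

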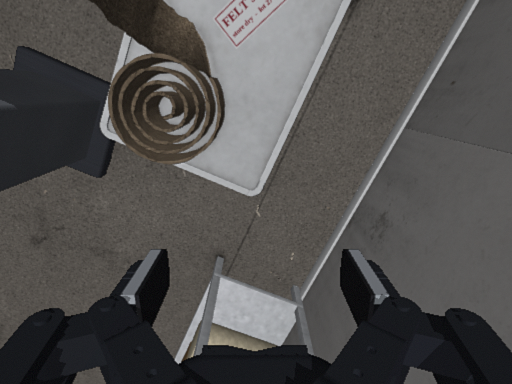

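The scene view shows the caliper around (315,185), with its dial to the right, and the block at (227,215). The tin and tape are near (200,203). The wrist camera sees only the floor so far. Next I'll deproject points.

```bash
cat > h.py <<'E'
import numpy as np,cv2,pickle
def cloud(f):
    z=f["z_map"];K=f["camera_matrix"];v,u=np.mgrid[:z.shape[0],:z.shape[1]]
    P=np.stack([(u-K[0,2])/K[0,0]*z,(v-K[1,2])/K[1,1]*z,z],-1)
    W=(P-f["t"])@f["R"]; W[z<=0]=np.nan
    return W
def topdown(W,c,x0,x1,y0,y1,res=0.001,zmin=-0.02,zmax=0.2):
    # image: right = -y, up = +x ; highest wins
    H=int((x1-x0)/res);Wd=int((y1-y0)/res)
    im=np.zeros((H,Wd,3),np.uint8);hm=np.full((H,Wd),np.nan)
    p=W.reshape(-1,3);cc=c.reshape(-1,3);m=(~np.isnan(p[:,0]))&(p[:,2]>zmin)&(p[:,2]<zmax)
    p=p[m];cc=cc[m];o=np.argsort(p[:,2]);p=p[o];cc=cc[o]
    i=((x1-p[:,0])/res).astype(int);j=((y1-p[:,1])/res).astype(int)
    k=(i>=0)&(i<H)&(j>=0)&(j<Wd)
    im[i[k],j[k]]=cc[k];hm[i[k],j[k]]=p[k,2]
    return im,hm
E
python3 - <<'E'
from h import *
f=pickle.load(open("scene0.pkl","rb"));g=pickle.load(open("side0.pkl","rb"))
W=cloud(f)
for n,(u,v) in dict(block=(227,211),tape=(201,209),tin=(201,198),dial=(349,165),post=(319,170),endstop=(278,192),head=(350,180),tl=(390,197)).items(): print(n,W[v,u].round(3))
V=cloud(g)
for n,(u,v) in dict(block=(256,233),tape=(218,246),tin=(228,230),dial=(280,168),sand=(250,272)).items(): print(n,V[v,u].round(3))
c=f["color"][130:260,170:410];cv2.imwrite("pics/sc_crop.png",cv2.resize(c,None,fx=3.3,fy=3.3,interpolation=cv2.INTER_CUBIC))
c=g["color"][140:300,190:330];cv2.imwrite("pics/sd_crop.png",cv2.resize(c,None,fx=3.6,fy=3.6,interpolation=cv2.INTER_CUBIC))
E
```

```text
block [0.466 0.354 0.065]
tape [0.558 0.4   0.042]
tin [ 0.718  0.34  -0.003]
dial [ 0.489 -0.104  0.107]
post [0.507 0.004 0.106]
endstop [0.545 0.136 0.042]
head [ 0.472 -0.098  0.061]
tl [ 0.375 -0.19   0.016]
block [0.477 0.364 0.063]
tape [0.569 0.414 0.042]
tin [0.576 0.296 0.034]
dial [ 0.493 -0.099  0.105]
sand [0.459 0.514 0.03 ]
```

View pics/sc_crop.png

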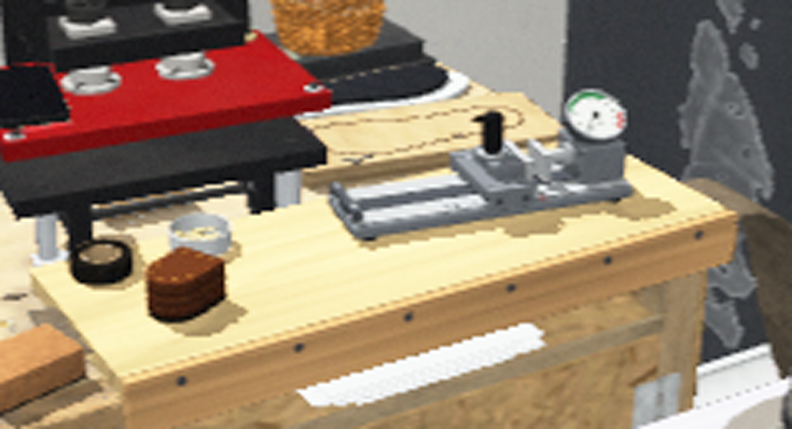

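View pics/sd_crop.png

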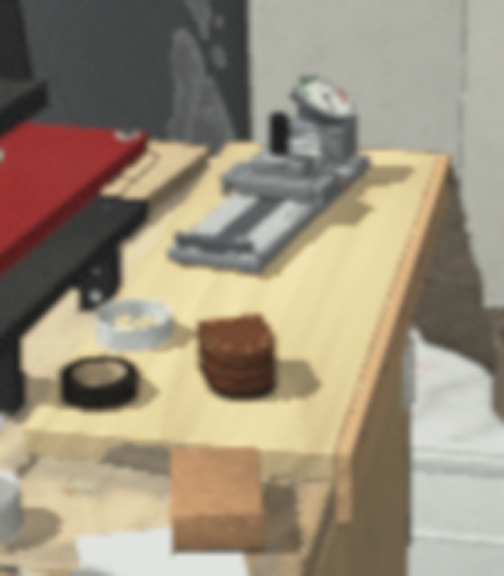

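Run:
```python
from h import *
for n in ["scene0","side0"]:
    f=pickle.load(open(n+".pkl","rb"));W=cloud(f)
    im,hm=topdown(W,f["color"],0.38,0.66,-0.17,0.46,0.002,0.0,0.16)
    cv2.imwrite(f"pics/td_{n}.png",cv2.resize(im,None,fx=2.4,fy=2.4,interpolation=cv2.INTER_NEAREST))
    p=W.reshape(-1,3)
    def sel(x0,x1,y0,y1,z0,z1):
        return p[(p[:,0]>x0)&(p[:,0]<x1)&(p[:,1]>y0)&(p[:,1]<y1)&(p[:,2]>z0)&(p[:,2]<z1)]
    b=sel(.4,.56,.28,.42,.055,.075);print(n,"block top",len(b),b.min(0).round(3),b.max(0).round(3),b.mean(0).round(3))
    b=sel(.4,.6,-.1,.16,.1,.14);print("post",len(b),b.min(0).round(3),b.max(0).round(3))
    q=p[(p[:,0]>.4)&(p[:,0]<.6)&(p[:,1]>-.2)&(p[:,1]<.2)&(p[:,2]>.035)&(p[:,2]<.05)]
    print("bed",cv2.minAreaRect(q[:,:2].astype(np.float32)*1000),len(q))
    q=p[(p[:,0]>.4)&(p[:,0]<.55)&(p[:,1]>.28)&(p[:,1]<.43)&(p[:,2]>.035)&(p[:,2]<.075)]
    print("blk",cv2.minAreaRect(q[:,:2].astype(np.float32)*1000),len(q))
```

```text
scene0 block top 224 [0.443 0.321 0.055] [0.51  0.394 0.068] [0.471 0.36  0.063]
post 95 [ 0.483 -0.1    0.1  ] [0.527 0.011 0.125]
bed ((515.018310546875, 10.380172729492188), (305.35028076171875, 106.41771697998047), 75.02035522460938) 821
blk ((496.5533752441406, 349.988037109375), (135.33238220214844, 106.24150085449219), 89.89517211914062) 401
side0 block top 248 [0.45  0.322 0.055] [0.516 0.398 0.066] [0.479 0.366 0.062]
post 92 [ 0.486 -0.099  0.1  ] [0.53  0.018 0.124]
bed ((522.9335327148438, 12.8890380859375), (305.2986145019531, 104.28321075439453), 76.78312683105469) 580
blk ((499.9000244140625, 356.5840148925781), (105.93280029296875, 99.45098876953125), 89.90969848632812) 404
```

View pics/td_scene0.png

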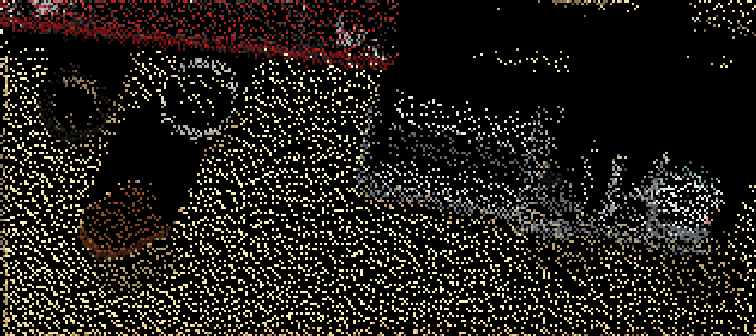

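View pics/td_side0.png

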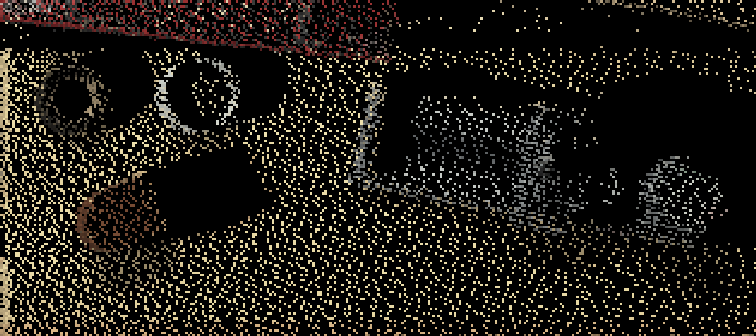

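>>> play_rows(
  plan=[
    [169,697,150,0,0,2.48,85],
    [169,697,150,0,0,2.48,85],
    [169,697,150,0,0,2.48,85],
    [169,697,150,0,0,2.48,85],
    [169,697,150,0,0,2.48,85],
    [169,697,150,0,0,2.48,85],
    [169,697,150,0,0,2.48,85],
    [169,697,150,0,0,2.48,85],
    [169,697,150,0,0,2.48,85],
    [169,697,150,0,0,2.48,85],
    [169,697,150,0,0,2.48,85],
    [169,697,150,0,0,2.48,85],
  ],
)

```text
clock: 1.35
tcp_pos: [0.4096, -0.0453, 0.3546]
orientation: [1.397, 2.813, -0.001]
contact_force: [0.2, -0.8, 0.3]
grip_width: 0.0849
```

>>> play_rows(
  plan=[
    [25,110,20,0,0,0.62,85],
    [25,110,20,0,0,0.62,85],
    [25,110,20,0,0,0.62,85],
    [25,110,20,0,0,0.62,85],
    [25,110,20,0,0,0.62,85],
    [25,110,20,0,0,0.62,85],
  ],
)

```text
clock: 1.95
tcp_pos: [0.4346, 0.0623, 0.3739]
orientation: [-0.487, -3.103, 0.001]
contact_force: [0.2, -0.1, -0.1]
grip_width: 0.0851
```

```bash
cat >> h.py <<'E'
def look(names,tag):
    from bench import r
    o=r.get_obs();out={}
    for n in names:
        f=r.grab_frame(n);cv2.imwrite(f"pics/{n}{tag}.png",f["color"]);pickle.dump(f,open(f"{n}{tag}.pkl","wb"));out[n]=f
    print("clock",o["clock"],"tcp",o["tcp_pos"].round(4),"ori",o["orientation"].round(4),"F",o["contact_force"].round(2),"w",round(o["grip_width"],4),"q",o["joints"].round(2))
    return out
E
python3 -c "
from h import *
look(['wrist'],'1')"
```

```text
clock 1.95 tcp [0.4346 0.0623 0.3739] ori [-4.8730e-01 -3.1031e+00  5.0000e-04] F [ 0.24 -0.12 -0.09] w 0.0851 q [ 0.45  0.   -0.72  1.84  0.    1.3   0.99]
```

View pics/wrist1.png

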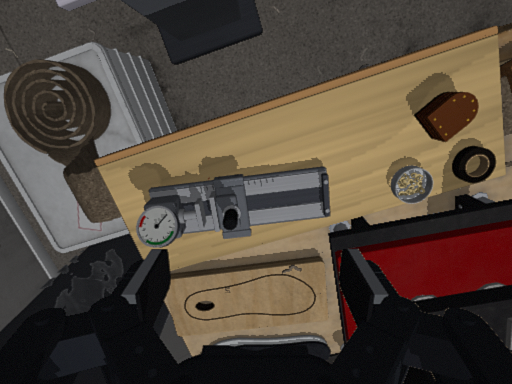

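Run:
```python
from h import *
f=pickle.load(open("wrist1.pkl","rb"))
c=f["color"]
cv2.imwrite("pics/w1b.png",cv2.resize(c[60:220,380:512],None,fx=3.6,fy=3.6,interpolation=cv2.INTER_CUBIC))
cv2.imwrite("pics/w1c.png",cv2.resize(c[150:260,120:350],None,fx=3.4,fy=3.4,interpolation=cv2.INTER_CUBIC))
W=cloud(f)
im,hm=topdown(W,c,0.38,0.66,-0.17,0.46,0.002,0.0,0.16)
cv2.imwrite("pics/td_w1.png",cv2.resize(im,None,fx=2.4,fy=2.4,interpolation=cv2.INTER_NEAREST))
p=W.reshape(-1,3)
q=p[(p[:,0]>.4)&(p[:,0]<.55)&(p[:,1]>.29)&(p[:,1]<.43)&(p[:,2]>.057)&(p[:,2]<.075)]
print("blk top",cv2.minAreaRect(q[:,:2].astype(np.float32)*1000),len(q),q.mean(0),q.min(0),q.max(0))
q=p[(p[:,0]>.4)&(p[:,0]<.6)&(p[:,1]>-.2)&(p[:,1]<.2)&(p[:,2]>.036)&(p[:,2]<.15)]
print("cal",cv2.minAreaRect(q[:,:2].astype(np.float32)*1000),len(q))
q=p[(p[:,0]>.45)&(p[:,0]<.56)&(p[:,1]>-.03)&(p[:,1]<.05)&(p[:,2]>.105)&(p[:,2]<.15)]
print("post",q.min(0),q.max(0),np.median(q,0),len(q))
```

```text
blk top ((477.0641174316406, 359.6146240234375), (52.45231246948242, 67.77980041503906), 25.68798828125) 1635 [0.47693815 0.35633347 0.06413177] [0.44779155 0.31855955 0.05703952] [0.51381942 0.3931047  0.06738436]
cal ((519.4839477539062, 6.9824676513671875), (302.6925964355469, 105.49224853515625), 79.60372161865234) 10051
post [ 0.507963   -0.01156946  0.10560791] [0.52918527 0.00875805 0.12595659] [ 5.15234862e-01 -1.65797384e-04  1.22276220e-01] 209
```

View pics/w1b.png

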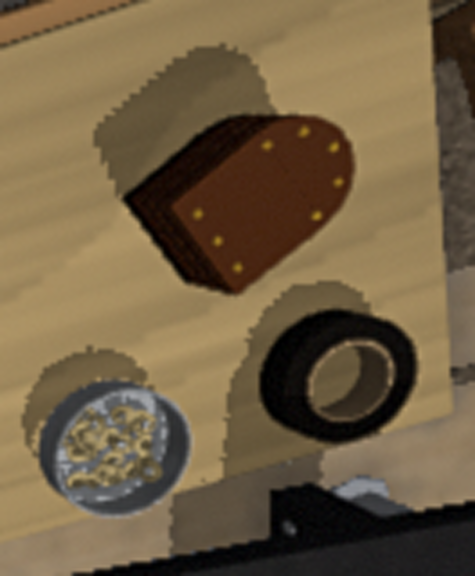

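View pics/w1c.png

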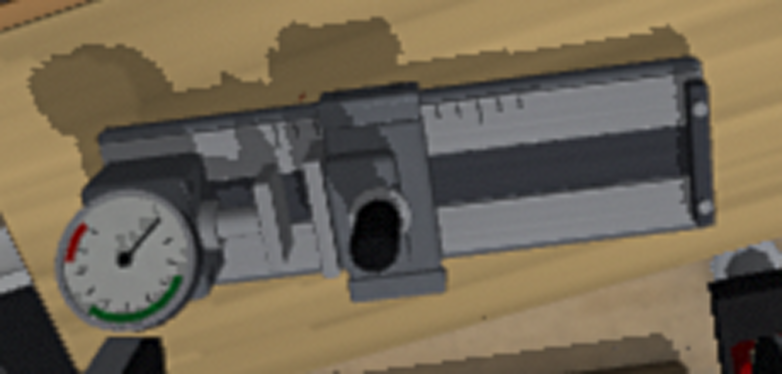

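View pics/td_w1.png

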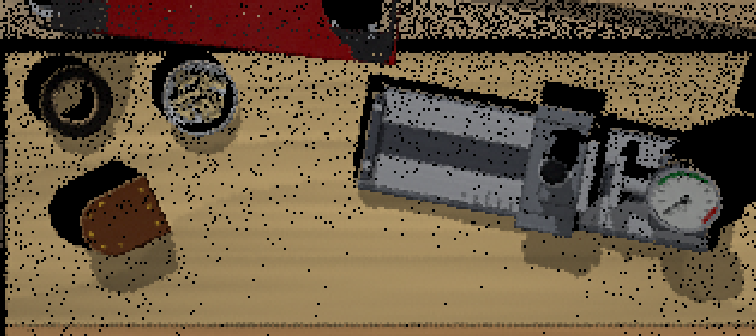

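Run:
```python
from h import *
f=pickle.load(open("wrist1.pkl","rb"));W=cloud(f);p=W.reshape(-1,3);p=p[~np.isnan(p[:,0])]
q=p[(p[:,2]>.037)&(p[:,2]<.060)&(p[:,0]>.42)&(p[:,0]<.62)&(p[:,1]>.05)&(p[:,1]<.18)]
print("bed z",np.median(q[:,2]));print(cv2.minAreaRect(q[:,:2].astype(np.float32)))
# edge fit per slice
for a in [0]:
    ys=np.arange(.06,.145,.004);lo=[];hi=[]
    for y in ys:
        s=q[(abs(q[:,1]-y)<.002)];lo.append(np.sort(s[:,0])[1]);hi.append(np.sort(s[:,0])[-2])
    for n,e in (("lo",lo),("hi",hi)):
        e=np.array(e);k=np.polyfit(ys,e,1);rs=e-np.polyval(k,ys);m=abs(rs)<.003;k=np.polyfit(ys[m],e[m],1)
        print(n,"slope deg",np.degrees(np.arctan(k[0])),"x at y=.1",np.polyval(k,.1),rs.std())
# saddle top z~.079
q=p[(p[:,2]>.074)&(p[:,2]<.0815)&(p[:,0]>.42)&(p[:,0]<.62)&(p[:,1]>-.06)&(p[:,1]<.06)]
print("saddle",cv2.minAreaRect(q[:,:2].astype(np.float32)),len(q))
```

```text
bed z 0.044123874599754385
((0.5371382236480713, 0.09879665076732635), (0.1155056431889534, 0.08989940583705902), 79.46142578125)
lo slope deg 10.540162016757757 x at y=.1 0.49246489777295555 0.0003449009450573051
hi slope deg 10.597356826789314 x at y=.1 0.5810897776279158 0.001667509609117049
saddle ((0.5145378708839417, -0.02322668582201004), (0.07068097591400146, 0.05964191257953644), 79.65259552001953) 695
```

>>> play_rows(
  plan=[
    [84,-63,-60,0,0,0.127,60],
    [84,-63,-120,0,0,0.127,60],
    [84,-63,-170,0,0,0.127,60],
    [84,-63,-214,0,0,0.127,60],
    [84,-63,-214,0,0,0.127,60],
    [84,-63,-214,0,0,0.127,60],
    [84,-63,-214,0,0,0.127,60],
  ],
)

```text
clock: 2.7
tcp_pos: [0.5184, -0.0004, 0.1602]
orientation: [-0.287, -3.126, -0.001]
contact_force: [0.5, 0.4, 0.7]
grip_width: 0.0599
```

```bash
python3 -c "
from h import *
look(['wrist','side'],'2')"
```

```text
clock 2.7 tcp [ 5.184e-01 -4.000e-04  1.602e-01] ori [-2.8670e-01 -3.1264e+00 -6.0000e-04] F [0.49 0.42 0.66] w 0.0599 q [ 0.4   0.38 -0.63  1.96  0.28  0.89  1.01]
```

View pics/wrist2.png

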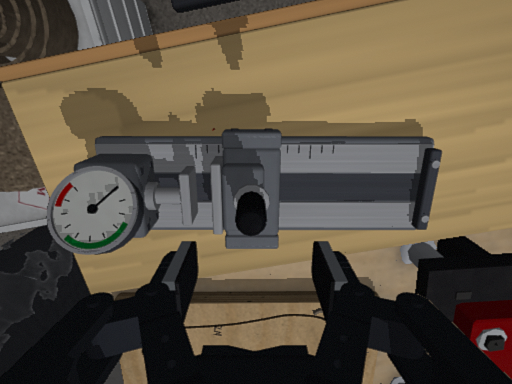

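>>> play_rows(
  plan=[
    [0,0,-40,0,0,0,60],
    [0,0,-73,0,0,0,60],
    [0,0,-73,0,0,0,60],
    [0,0,-73,0,0,0,30],
    [0,0,-73,0,0,0,15],
    [0,0,-73,0,0,0,10],
    [0,0,-73,0,0,0,10],
    [0,0,-73,0,0,0,10],
  ],
  grip_force=40,
)

```text
clock: 3.6
tcp_pos: [0.5205, -0.0012, 0.0898]
orientation: [0.285, 3.125, -0.002]
contact_force: [-1.2, -2.9, 9.5]
grip_width: 0.0198
```

>>> play_rows(
  plan=[
    [2,10,2,0,0,0,10],
    [5,29,2,0,0,0,10],
    [9,49,2,0,0,0,10],
    [13,69,2,0,0,0,10],
    [16.5,88.5,2,0,0,0,10],
    [16.5,88.5,2,0,0,0,10],
    [16.5,88.5,2,0,0,0,10],
  ],
)

```text
clock: 4.3
tcp_pos: [0.5373, 0.0894, 0.09]
orientation: [0.282, 3.125, 0.004]
contact_force: [7.1, 3.2, -13.8]
grip_width: 0.0193
```

```bash
python3 -c "
from h import *
look(['wrist'],'3')"
```

```text
clock 4.3 tcp [0.5373 0.0894 0.09  ] ori [0.2824 3.1247 0.0041] F [  7.06   3.19 -13.83] w 0.0193 q [ 0.18  0.51 -0.58  1.96  0.39  0.78  0.76]
```

View pics/wrist3.png

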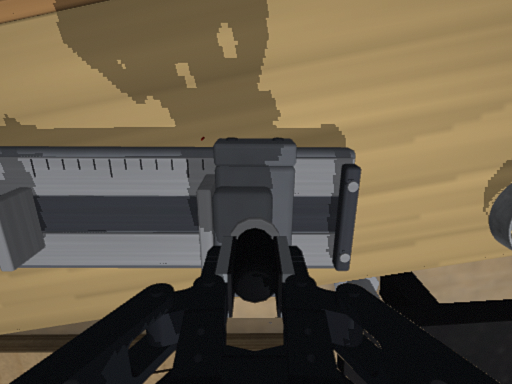

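>>> play_rows(
  plan=[
    [0,0,0,0,0,0,60],
    [0,0,0,0,0,0,60],
    [0,0,0,0,0,0,60],
    [0,0,50,0,0,0,70],
    [-10,40,100,0,0,-0.15,70],
    [-54,262,161,0,0,-0.942,70],
    [-54,262,161,0,0,-0.942,70],
    [-54,262,161,0,0,-0.942,70],
    [-54,262,161,0,0,-0.942,70],
    [-54,262,161,0,0,-0.942,70],
    [-54,262,161,0,0,-0.942,70],
    [-54,262,161,0,0,-0.942,70],
  ],
)

```text
clock: 5.55
tcp_pos: [0.4804, 0.3519, 0.251]
orientation: [1.668, 2.662, 0.002]
contact_force: [1.0, -0.2, -1.6]
grip_width: 0.0702
```

Run:
```python
from h import *
f=look(['wrist','scene'],'4')['wrist'];W=cloud(f);p=W.reshape(-1,3)
q=p[(p[:,0]>.4)&(p[:,0]<.55)&(p[:,1]>.29)&(p[:,1]<.43)&(p[:,2]>.061)&(p[:,2]<.075)]
print("blk top",cv2.minAreaRect(q[:,:2].astype(np.float32)*1000),len(q),np.median(q,0))
```

```text
clock 5.55 tcp [0.4804 0.3519 0.251 ] ori [1.6682e+00 2.6617e+00 1.7000e-03] F [ 0.96 -0.17 -1.6 ] w 0.0702 q [-0.32  0.38 -0.54  1.7   0.21  1.12 -0.47]
blk top ((476.8085632324219, 360.39044189453125), (51.44195556640625, 66.43690490722656), 25.914024353027344) 2424 [0.4766957  0.35910775 0.06439236]
```

View pics/wrist4.png

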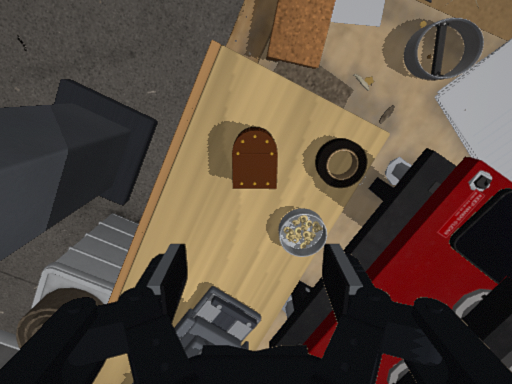

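View pics/scene4.png

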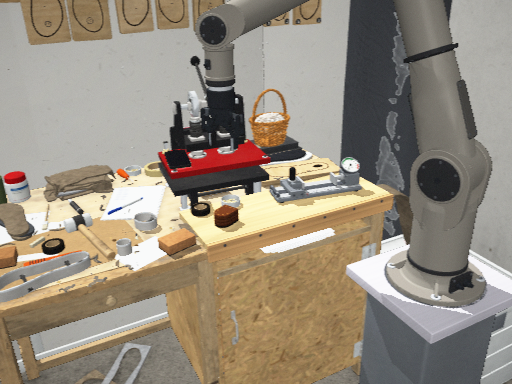

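>>> play_rows(
  plan=[
    [1,-0.5,-50,0,0,0,70],
    [1,-0.5,-100,0,0,0,70],
    [1,-0.5,-145,0,0,0,70],
    [1,-0.5,-180,0,0,0,70],
    [1,-0.5,-205,0,0,0,70],
    [1,-0.5,-220,0,0,0,70],
    [1,-0.5,-220,0,0,0,70],
    [1,-0.5,-220,0,0,0,70],
  ],
)

```text
clock: 6.45
tcp_pos: [0.4831, 0.3495, 0.0309]
orientation: [1.673, 2.658, 0.001]
contact_force: [0.7, 0.4, 1.2]
grip_width: 0.0698
```

```bash
python3 -c "
from h import *
look(['wrist'],'5')"
```

```text
clock 6.45 tcp [0.4831 0.3495 0.0309] ori [1.6732e+00 2.6585e+00 1.4000e-03] F [0.66 0.43 1.21] w 0.0698 q [-0.4   0.64 -0.43  1.87  0.39  0.72 -0.62]
```

View pics/wrist5.png

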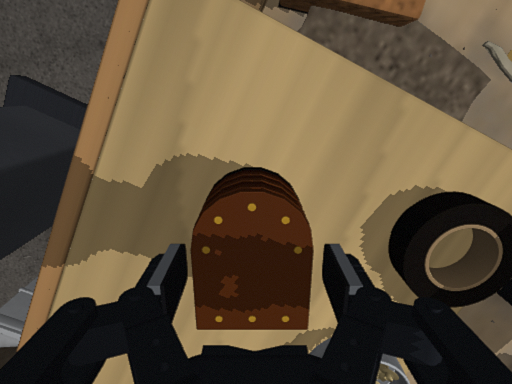

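>>> play_rows(
  plan=[
    [0,0,0,0,0,0,55],
    [0,0,0,0,0,0,45],
    [0,0,0,0,0,0,42],
    [0,0,0,0,0,0,42],
    [0,0,0,0,0,0,42],
    [0,0,10,0,0,0,42],
    [0,0,30,0,0,0,42],
    [0,0,60,0,0,0,42],
    [0,0,60,0,0,0,42],
  ],
  grip_force=40,
)

```text
clock: 7.4
tcp_pos: [0.4842, 0.3518, 0.0945]
orientation: [1.671, 2.658, 0.01]
contact_force: [1.2, 0.9, -1.5]
grip_width: 0.0516
```

```bash
python3 -c "
from h import *
look(['wrist','side'],'6')
f=pickle.load(open('side6.pkl','rb'))
cv2.imwrite('pics/side6c.png',cv2.resize(f['color'][130:300,180:340],None,fx=3.5,fy=3.5,interpolation=cv2.INTER_CUBIC))"
```

```text
clock 7.4 tcp [0.4842 0.3518 0.0945] ori [1.6712 2.6575 0.0105] F [ 1.21  0.93 -1.54] w 0.0516 q [-0.37  0.55 -0.48  1.84  0.34  0.82 -0.57]
```

View pics/wrist6.png

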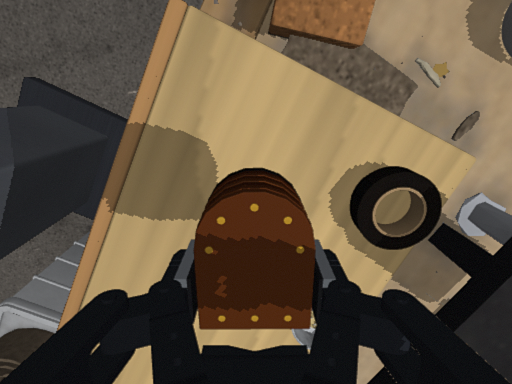

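View pics/side6c.png

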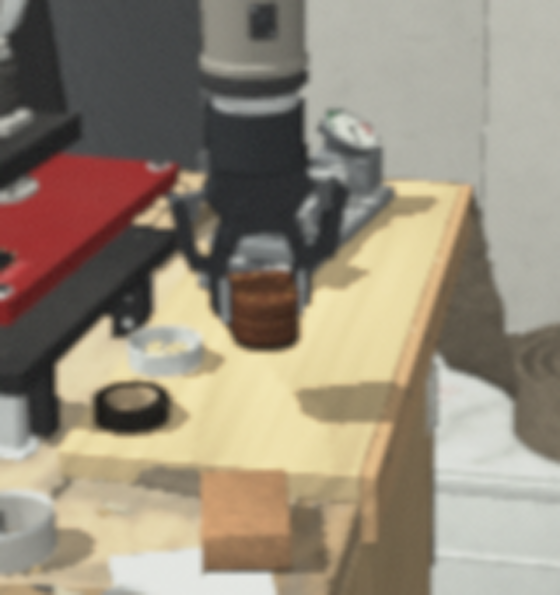

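Run:
```python
from h import *
f=pickle.load(open("wrist6.pkl","rb"));W=cloud(f);c=f["color"].astype(int)
v,u=np.mgrid[:384,:512]
m=(W[...,2]>.115)&(W[...,2]<.14)&(u>190)&(u<318)&(v>165)&(v<332)
m&=(c[...,2]>c[...,0]+18)
q=W[m];print(len(q),np.median(q,0))
print(cv2.minAreaRect(q[:,:2].astype(np.float32)*1000))
k=np.linalg.lstsq(np.c_[q[:,:2],np.ones(len(q))],q[:,2],rcond=None)[0];print("tilt",k[:2])
```

```text
15626 [0.47693032 0.36454254 0.1270165 ]
((478.3787841796875, 362.2338562011719), (52.112388610839844, 67.8965072631836), 26.27715492248535)
tilt [ 0.01771442 -0.02517293]
```

>>> play_rows(
  plan=[
    [0,0,50,0,0,0,42],
    [5,-30,65,0,0,-0.1,42],
    [9,-70,70,0,0,-0.2,42],
    [13,-115,70,0,0,-0.3,42],
    [17,-160,70,0,0,-0.4,42],
    [21,-205,70,0,0,-0.5,42],
    [25,-250,70,0,0,-0.6,42],
    [28,-295,70,0,0,-0.643,42],
    [31,-335,70,0,0,-0.643,42],
    [32,-365,70,0,0,-0.643,42],
    [32,-365,70,0,0,-0.643,42],
    [32,-365,70,0,0,-0.643,42],
  ],
)

```text
clock: 8.7
tcp_pos: [0.5135, -0.0159, 0.1592]
orientation: [-2.428, -1.992, 0.002]
contact_force: [0.2, 1.1, -1.4]
grip_width: 0.0514
```

Run:
```python
from h import *
f=look(['wrist','scene'],'7')['wrist'];W=cloud(f);c=f["color"].astype(int)
v,u=np.mgrid[:384,:512]
m=(W[...,2]>.17)&(W[...,2]<.22)&(u>190)&(u<318)&(v>165)&(v<332)
m&=(c[...,2]>c[...,0]+18)
q=W[m];print(len(q),np.median(q,0))
print(cv2.minAreaRect(q[:,:2].astype(np.float32)*1000))
```

```text
clock 8.7 tcp [ 0.5135 -0.0159  0.1592] ori [-2.4279e+00 -1.9916e+00  2.3000e-03] F [ 0.24  1.13 -1.41] w 0.0514 q [ 0.15  0.32 -0.29  1.99  0.12  0.85 -0.4 ]
16125 [ 0.51623145 -0.00062036  0.19163618]
((513.1787109375, -3.7355575561523438), (68.10462951660156, 55.59352111816406), 80.30943298339844)
```

View pics/wrist7.png

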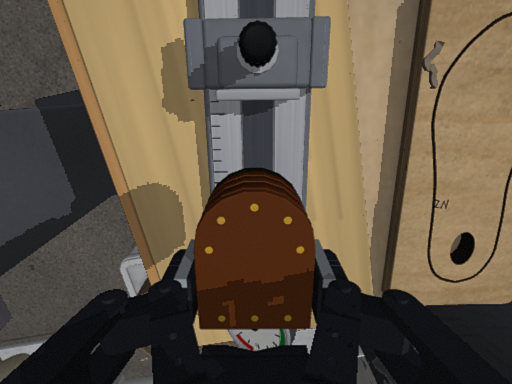

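>>> play_rows(
  plan=[
    [4,1.5,-30,0,0,0.008,42],
    [4,1.5,-60,0,0,0.008,42],
    [4,1.5,-82,0,0,0.008,42],
    [4,1.5,-95,0,0,0.008,42],
    [4,1.5,-100,0,0,0.008,42],
    [4,1.5,-100,0,0,0.008,42],
    [4,1.5,-100,0,0,0.008,42],
  ],
)

```text
clock: 9.5
tcp_pos: [0.5191, -0.0134, 0.061]
orientation: [2.418, 2.004, 0.002]
contact_force: [-0.2, 0.0, -1.2]
grip_width: 0.0515
```

Run:
```python
from h import *
F=look(['wrist','scene'],'8');f=F['scene']
cv2.imwrite('pics/scene8c.png',cv2.resize(f['color'][130:230,250:410],None,fx=5,fy=5,interpolation=cv2.INTER_CUBIC))
```

```text
clock 9.5 tcp [ 0.5191 -0.0134  0.061 ] ori [2.4181e+00 2.0042e+00 2.1000e-03] F [-0.22  0.02 -1.22] w 0.0515 q [ 0.11  0.47 -0.26  2.05  0.19  0.64 -0.46]
```

View pics/wrist8.png

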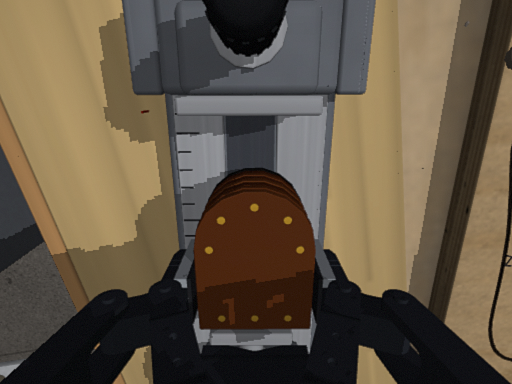

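View pics/scene8c.png

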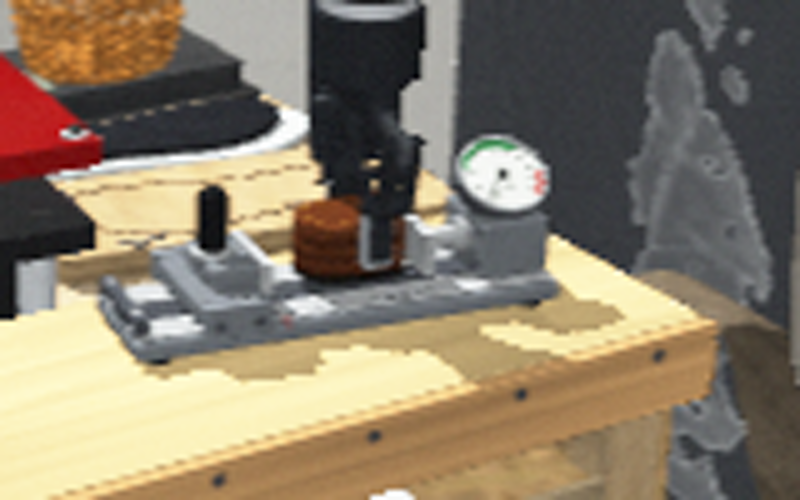

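>>> play_rows(
  plan=[
    [-1,0,-4,0,0,0,42],
    [-1,0,-6,0,0,0,42],
    [-1,0,-7,0,0,0,42],
    [-1,0,-7,0,0,0,42],
    [-1,0,-7,0,0,0,42],
  ],
)

```text
clock: 10.1
tcp_pos: [0.5173, -0.0138, 0.0531]
orientation: [-2.419, -2.004, 0.0]
contact_force: [0.6, -0.1, -1.3]
grip_width: 0.0514
```

>>> play_rows(
  plan=[
    [0,0,-1,0,0,0,42],
    [0,0,-1,0,0,0,42],
  ],
)

```text
clock: 10.3
tcp_pos: [0.5173, -0.0138, 0.052]
orientation: [-2.419, -2.004, 0.0]
contact_force: [0.3, 0.2, -1.5]
grip_width: 0.0512
```

>>> play_rows(
  plan=[
    [0,0,-1,0,0,0,42],
    [0,0,-1,0,0,0,42],
  ],
)

```text
clock: 10.5
tcp_pos: [0.5174, -0.0138, 0.0518]
orientation: [2.419, 2.004, -0.0]
contact_force: [-2.9, -0.7, 6.4]
grip_width: 0.0515
```

>>> play_rows(
  plan=[
    [0,0,0.5,0,0,0,52],
    [0,0,0.5,0,0,0,56],
    [0,0,0.5,0,0,0,60],
    [0,0,0.5,0,0,0,66],
    [0,0,0.5,0,0,0,70],
    [0,0,0.5,0,0,0,70],
    [0,0,0.5,0,0,0,70],
  ],
)

```text
clock: 11.2
tcp_pos: [0.5173, -0.0138, 0.0516]
orientation: [-2.419, -2.004, 0.0]
contact_force: [0.8, 1.2, 0.0]
grip_width: 0.0703
```

Run:
```python
from h import *
F=look(['wrist','scene'],'9');f=F['scene']
cv2.imwrite('pics/scene9c.png',cv2.resize(f['color'][130:230,250:410],None,fx=5,fy=5,interpolation=cv2.INTER_CUBIC))
```

```text
clock 11.2 tcp [ 0.5173 -0.0138  0.0516] ori [-2.4191 -2.0043  0.    ] F [0.79 1.18 0.01] w 0.0703 q [ 0.11  0.49 -0.25  2.05  0.2   0.62 -0.46]
```

View pics/wrist9.png

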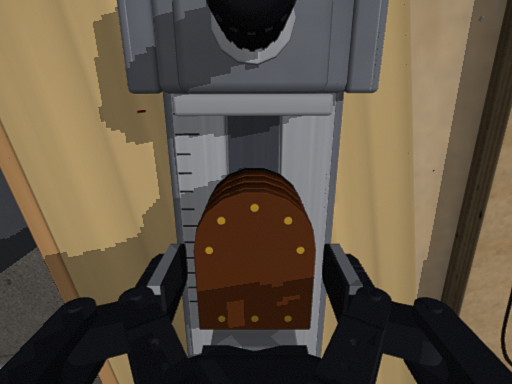

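View pics/scene9c.png

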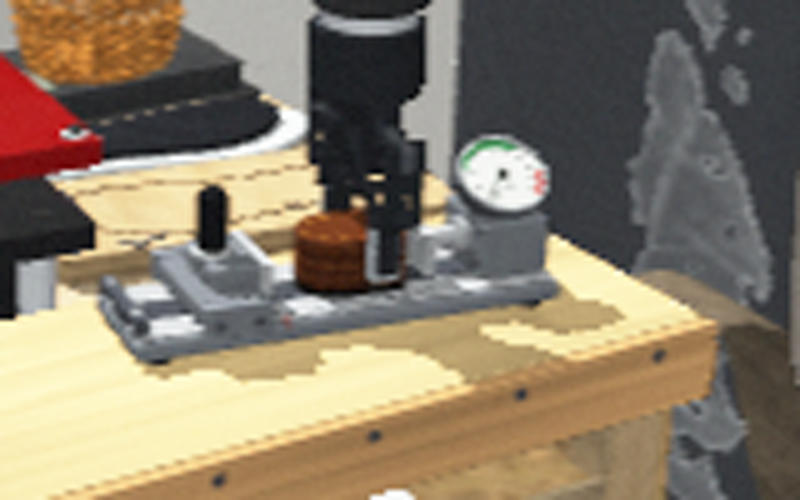

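>>> play_rows(
  plan=[
    [0,0,20,0,0,0,70],
    [0,0,60,0,0,0,70],
    [0,0,105,0,0,0,70],
    [-10,15,150,0,0,0.15,70],
    [-27,44,190,0,0,0.3,65],
    [-27,44,200,0,0,1.573,60],
    [-27,44,200,0,0,1.573,60],
    [-27,44,200,0,0,1.573,60],
    [-27,44,200,0,0,1.573,60],
    [-27,44,200,0,0,1.573,60],
    [-27,44,200,0,0,1.573,60],
    [-27,44,200,0,0,1.573,60],
  ],
)

```text
clock: 12.5
tcp_pos: [0.4901, 0.0302, 0.2516]
orientation: [-0.627, -3.078, 0.0]
contact_force: [0.7, 0.1, -0.3]
grip_width: 0.0598
```

>>> play_rows(
  plan=[
    [0,0,0,0,0,0.45,60],
    [0,0,0,0,0,0.45,60],
    [0,0,0,0,0,0.45,60],
    [0,0,0,0,0,0.45,60],
  ],
)

```text
clock: 12.9
tcp_pos: [0.4901, 0.0301, 0.2516]
orientation: [0.068, -3.141, -0.0]
contact_force: [0.1, 0.6, -0.3]
grip_width: 0.0601
```

Run:
```python
from h import *
look(['wrist'],'10')
```

```text
clock 12.9 tcp [0.4901 0.0301 0.2516] ori [ 0.0682 -3.1406 -0.    ] F [ 0.08  0.61 -0.35] w 0.0601 q [ 0.32  0.2  -0.57  1.93  0.12  1.05  1.31]
```

View pics/wrist10.png

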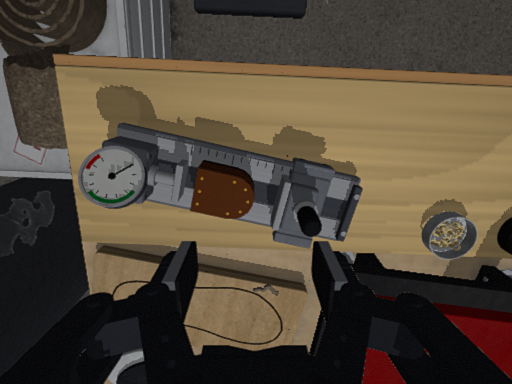

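Run:
```python
from h import *
f=pickle.load(open("wrist10.pkl","rb"));W=cloud(f);c=f["color"].astype(int)
p=W.reshape(-1,3)
a=np.radians(-10.55);ex=np.array([np.cos(a),np.sin(a)]);ey=np.array([-np.sin(a),np.cos(a)])
o=np.array([.5202,.0081])
X=(p[:,:2]-o)@ex;Y=(p[:,:2]-o)@ey;Z=p[:,2]
q=(c.reshape(-1,3)[:,2]>c.reshape(-1,3)[:,0]+25)&(Z>.079)&(Z<.092)&(abs(X)<.04)&(Y>-.07)&(Y<.06)
R=cv2.minAreaRect(np.c_[X,Y][q].astype(np.float32)*1000);print("block in cal",R,Z[q].mean())
k=(abs(X)<.018)&(Z>.065)&(Z<.083)
for n,(y0,y1) in dict(pad=(-.085,-.048),jaw=(.03,.10)).items():
    m=k&(Y>y0)&(Y<y1);h=np.histogram(Y[m],bins=np.arange(y0,y1,.002));print(n,list(zip((h[1][:-1]*1000).round(),h[0])))
m=(Z>.112)&(Z<.13)&(abs(X)<.03)&(Y>.04)&(Y<.11);print("post",np.c_[X,Y][m].min(0),np.c_[X,Y][m].max(0))
m=(Z>.036)&(Z<.05)&(abs(X)<.06)&(Y>.1)&(Y<.17);print("end",np.percentile(Y[m],99.5))
```

```text
block in cal ((0.6453132629394531, -10.252857208251953), (51.66080856323242, 66.21207427978516), 0.044165581464767456) 0.0844429747971647
pad [(np.float64(-85.0), np.int64(22)), (np.float64(-83.0), np.int64(23)), (np.float64(-81.0), np.int64(21)), (np.float64(-79.0), np.int64(20)), (np.float64(-77.0), np.int64(24)), (np.float64(-75.0), np.int64(21)), (np.float64(-73.0), np.int64(19)), (np.float64(-71.0), np.int64(24)), (np.float64(-69.0), np.int64(8)), (np.float64(-67.0), np.int64(54)), (np.float64(-65.0), np.int64(53)), (np.float64(-63.0), np.int64(59)), (np.float64(-61.0), np.int64(119)), (np.float64(-59.0), np.int64(1)), (np.float64(-57.0), np.int64(0)), (np.float64(-55.0), np.int64(0)), (np.float64(-53.0), np.int64(0)), (np.float64(-51.0), np.int64(0))]
jaw [(np.float64(30.0), np.int64(0)), (np.float64(32.0), np.int64(0)), (np.float64(34.0), np.int64(0)), (np.float64(36.0), np.int64(0)), (np.float64(38.0), np.int64(0)), (np.float64(40.0), np.int64(0)), (np.float64(42.0), np.int64(0)), (np.float64(44.0), np.int64(0)), (np.float64(46.0), np.int64(0)), (np.float64(48.0), np.int64(0)
[... 194 characters left out ...]
.int64(53)), (np.float64(62.0), np.int64(57)), (np.float64(64.0), np.int64(50)), (np.float64(66.0), np.int64(53)), (np.float64(68.0), np.int64(54)), (np.float64(70.0), np.int64(50)), (np.float64(72.0), np.int64(51)), (np.float64(74.0), np.int64(43)), (np.float64(76.0), np.int64(27)), (np.float64(78.0), np.int64(23)), (np.float64(80.0), np.int64(13)), (np.float64(82.0), np.int64(14)), (np.float64(84.0), np.int64(12)), (np.float64(86.0), np.int64(13)), (np.float64(88.0), np.int64(18)), (np.float64(90.0), np.int64(16)), (np.float64(92.0), np.int64(10)), (np.float64(94.0), np.int64(7)), (np.float64(96.0), np.int64(3))]
post [-0.01081258  0.072865  ] [0.0094179  0.09369146]
end 0.1473244793549998
```

>>> play_rows(
  plan=[
    [30,40,-40,0,0,-0.15,60],
    [46.5,59.5,-75,0,0,-0.228,60],
    [46.5,59.5,-95,0,0,-0.228,60],
    [46.5,59.5,-95,0,0,-0.228,60],
    [46.5,59.5,-125,0,0,-0.228,60],
    [46.5,59.5,-150,0,0,-0.228,60],
    [46.5,59.5,-161,0,0,-0.228,60],
    [46.5,59.5,-161,0,0,-0.228,60],
    [46.5,59.5,-161,0,0,-0.228,60],
  ],
)

```text
clock: 13.85
tcp_pos: [0.5376, 0.0896, 0.0921]
orientation: [0.293, 3.126, 0.0]
contact_force: [-0.5, -0.9, 0.1]
grip_width: 0.0596
```

>>> play_rows(
  plan=[
    [0,0,0,0,0,0,30],
    [0,0,0,0,0,0,15],
    [0,0,0,0,0,0,10],
    [0,0,0,0,0,0,10],
    [0,0,0,0,0,0,10],
  ],
  grip_force=40,
)

```text
clock: 14.35
tcp_pos: [0.5374, 0.0896, 0.0917]
orientation: [0.292, 3.127, -0.0]
contact_force: [-1.5, -1.7, 6.3]
grip_width: 0.0194
```

Run:
```python
from h import *
look(['wrist'],'11')
```

```text
clock 14.35 tcp [0.5374 0.0896 0.0917] ori [ 2.9180e-01  3.1267e+00 -4.0000e-04] F [-1.52 -1.74  6.28] w 0.0194 q [ 0.11  0.49 -0.49  1.96  0.33  0.77  0.81]
```

View pics/wrist11.png

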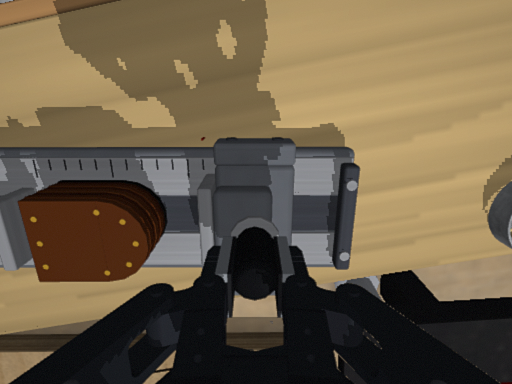

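>>> play_rows(
  plan=[
    [-1.5,-8,0,0,0,0,10],
    [-3,-16,0,0,0,0,10],
    [-4.5,-24,0,0,0,0,10],
    [-5.9,-32,0,0,0,0,10],
    [-7.2,-39,0,0,0,0,10],
    [-7.2,-39,0,0,0,0,10],
    [-7.2,-39,0,0,0,0,10],
  ],
)

```text
clock: 15.1
tcp_pos: [0.5304, 0.0523, 0.0917]
orientation: [0.29, 3.126, 0.003]
contact_force: [-1.5, 4.9, 7.3]
grip_width: 0.0196
```

Run:
```python
from h import *
look(['wrist'],'12')
```

```text
clock 15.1 tcp [0.5304 0.0523 0.0917] ori [0.2897 3.1262 0.0034] F [-1.48  4.87  7.31] w 0.0196 q [ 0.18  0.47 -0.49  1.99  0.32  0.75  0.89]
```

View pics/wrist12.png

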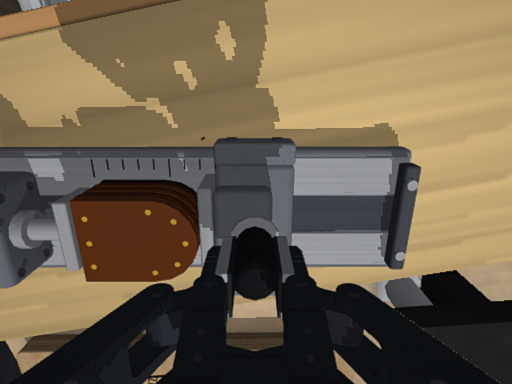

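>>> play_rows(
  plan=[
    [-0.4,-2,0,0,0,0,10],
    [-0.7,-4,0,0,0,0,10],
    [-1.1,-6,0,0,0,0,10],
    [-1.1,-6,0,0,0,0,10],
  ],
)

```text
clock: 15.55
tcp_pos: [0.5295, 0.0474, 0.0917]
orientation: [0.289, 3.126, 0.005]
contact_force: [-0.5, 6.3, 4.6]
grip_width: 0.0193
```

```bash
cat >> h.py <<'E'
def dial(tag):
    F=look(['wrist','scene','side'],tag)
    a=cv2.resize(F['scene']['color'][148:188,330:370],None,fx=10,fy=10,interpolation=cv2.INTER_CUBIC)
    b=cv2.resize(F['scene']['color'][150:205,280:365],None,fx=4.5,fy=4.5,interpolation=cv2.INTER_CUBIC)
    h=np.zeros((400,800,3),np.uint8);h[:400,:400]=a;h[:248,400:783]=b[:248,:383]
    cv2.imwrite(f"pics/dial{tag}.png",h)
E
python3 -c "
from h import *
dial('13')"
```

```text
clock 15.55 tcp [0.5295 0.0474 0.0917] ori [0.2885 3.1258 0.0053] F [-0.55  6.31  4.6 ] w 0.0193 q [ 0.19  0.47 -0.49  1.99  0.32  0.75  0.9 ]Traceback (most recent call last):
  File "<string>", line 3, in <module>
    dial('13')
    ~~~~^^^^^^
  File "h.py", line 28, in dial
    h=np.zeros((400,800,3),np.uint8);h[:400,:400]=a;h[:248,400:783]=b[:248,:383]
                                                    ~^^^^^^^^^^^^^^
ValueError: could not broadcast input array from shape (248,382,3) into shape (248,383,3)
```

View pics/wrist13.png

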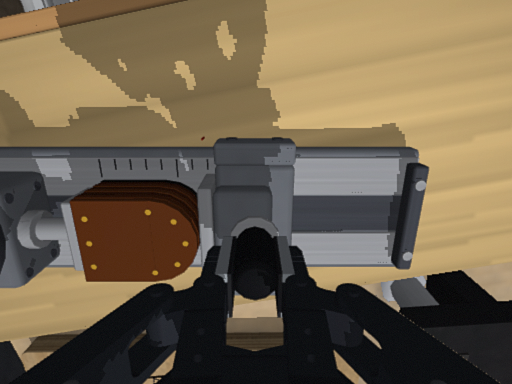

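```bash
sed -i 's/h\[:248,400:783\]=b\[:248,:383\]/h[:b.shape[0],400:400+b.shape[1]]=b/' h.py
python3 -c "
from h import *
dial('13b')"
```

```text
clock 15.7 tcp [0.5295 0.0473 0.0917] ori [0.2883 3.126  0.0049] F [0.72 7.22 5.31] w 0.0195 q [ 0.19  0.47 -0.49  1.99  0.32  0.75  0.9 ]
```

View pics/dial13b.png

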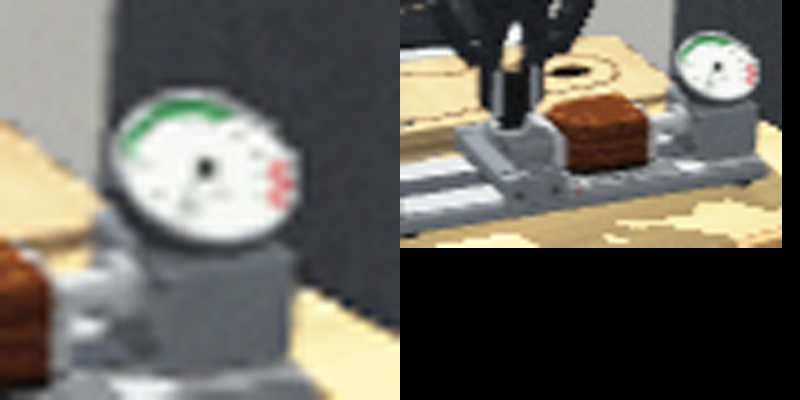

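>>> play_rows(
  plan=[
    [-0.2,-1,0,0,0,0,10],
    [-0.4,-2,0,0,0,0,10],
    [-0.6,-3,0,0,0,0,10],
    [-0.6,-3,0,0,0,0,10],
  ],
)

```text
clock: 16.25
tcp_pos: [0.5292, 0.0455, 0.0917]
orientation: [0.287, 3.125, 0.008]
contact_force: [0.2, 9.4, 2.3]
grip_width: 0.0195
```

```bash
python3 -c "
from h import *
dial('14')"
```

```text
clock 16.25 tcp [0.5292 0.0455 0.0917] ori [0.2871 3.1254 0.0076] F [0.19 9.36 2.33] w 0.0195 q [ 0.2   0.47 -0.49  1.99  0.32  0.75  0.9 ]
```

View pics/dial14.png

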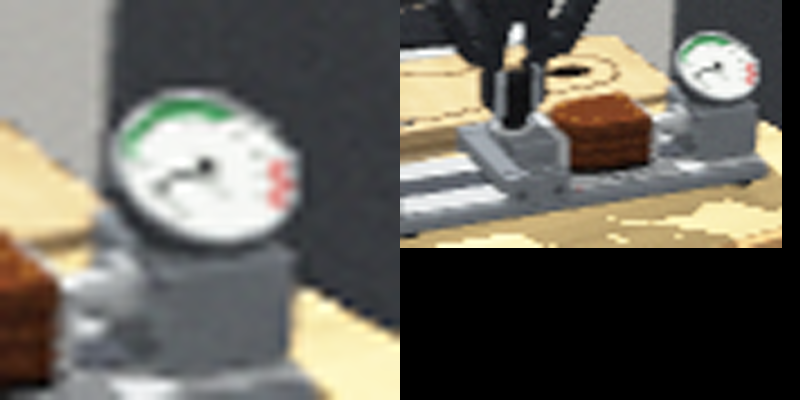

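View pics/wrist14.png

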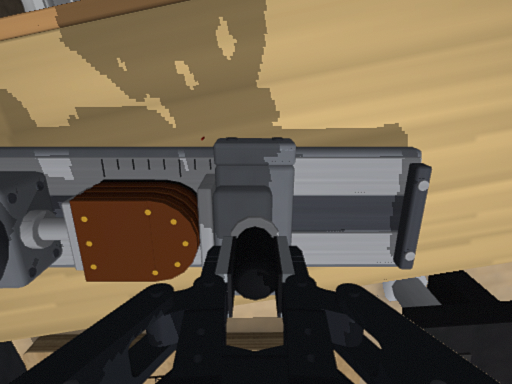

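>>> play_rows(
  plan=[
    [-0.2,-1,0,0,0,0,10],
    [-0.4,-2,0,0,0,0,10],
    [-0.6,-3.2,0,0,0,0,10],
    [-0.6,-3.2,0,0,0,0,10],
    [-0.6,-3.2,0,0,0,0,10],
  ],
)

```text
clock: 16.9
tcp_pos: [0.5287, 0.0428, 0.0917]
orientation: [0.286, 3.125, 0.008]
contact_force: [1.1, 11.3, 3.0]
grip_width: 0.0199
```

```bash
python3 -c "
from h import *
dial('15')"
```

```text
clock 16.9 tcp [0.5287 0.0428 0.0917] ori [0.2865 3.1254 0.0082] F [ 1.11 11.27  2.97] w 0.0199 q [ 0.2   0.47 -0.49  2.    0.31  0.75  0.91]
```

View pics/dial15.png

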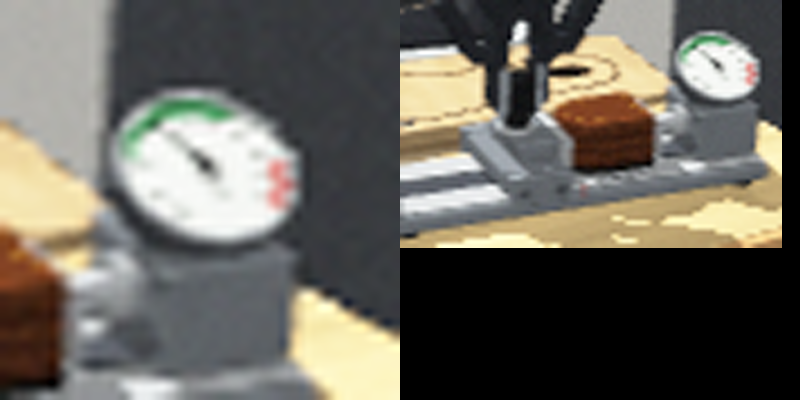

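>>> play_rows(
  plan=[
    [0.2,1,0,0,0,0,10],
    [0.4,2,0,0,0,0,10],
    [0.4,2,0,0,0,0,10],
  ],
)

```text
clock: 17.35
tcp_pos: [0.5287, 0.0428, 0.0917]
orientation: [0.289, 3.126, 0.004]
contact_force: [-0.4, 6.4, 6.6]
grip_width: 0.0195
```

>>> play_rows(
  plan=[
    [0.2,1,0,0,0,0,10],
    [0.4,2.2,0,0,0,0,10],
    [0.4,2.2,0,0,0,0,10],
  ],
)

```text
clock: 17.65
tcp_pos: [0.5286, 0.0428, 0.0916]
orientation: [0.291, 3.127, -0.0]
contact_force: [-2.1, 0.9, 8.4]
grip_width: 0.0197
```

Unloaded. I'll open the fingers slowly, then lift straight up.

>>> play_rows(
  plan=[
    [0,0,0,0,0,0,24],
    [0,0,0,0,0,0,30],
    [0,0,0,0,0,0,38],
    [0,0,0,0,0,0,38],
    [0,0,15,0,0,0,38],
    [0,0,45,0,0,0,38],
    [0,0,90,0,0,0,38],
    [-20,0,135,0,0,0,38],
    [-30,0,160,0,0,0,38],
    [-30,0,160,0,0,0,38],
  ],
)

```text
clock: 18.65
tcp_pos: [0.4993, 0.0435, 0.2556]
orientation: [0.29, 3.12, 0.001]
contact_force: [0.0, -0.1, 0.3]
grip_width: 0.038
```

Run:
```python
from h import *
dial('16')
f=pickle.load(open("wrist16.pkl","rb"));W=cloud(f);c=f["color"].astype(int)
p=W.reshape(-1,3)
a=np.radians(-10.55);ex=np.array([np.cos(a),np.sin(a)]);ey=np.array([-np.sin(a),np.cos(a)])
o=np.array([.5202,.0081])
X=(p[:,:2]-o)@ex;Y=(p[:,:2]-o)@ey;Z=p[:,2]
q=(c.reshape(-1,3)[:,2]>c.reshape(-1,3)[:,0]+25)&(Z>.079)&(Z<.092)&(abs(X)<.04)&(Y>-.08)&(Y<.06)
print("block in cal",cv2.minAreaRect(np.c_[X,Y][q].astype(np.float32)*1000),np.median(Z[q]))
A=np.linalg.lstsq(np.c_[X[q],Y[q],np.ones(q.sum())],Z[q],rcond=None)[0];print("tilt",A[:2])
```

```text
clock 18.65 tcp [0.4993 0.0435 0.2556] ori [2.9000e-01 3.1204e+00 7.0000e-04] F [ 0.02 -0.1   0.28] w 0.038 q [ 0.29  0.21 -0.58  1.91  0.13  1.05  1.05]
block in cal ((0.8567886352539062, -29.459815979003906), (66.57986450195312, 51.89824295043945), 89.69648742675781) 0.08443721156367827
tilt [ 0.01094345 -0.00793417]
```

View pics/dial16.png

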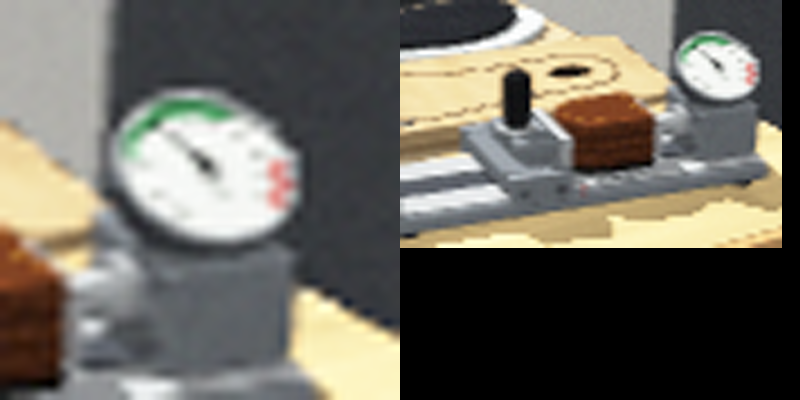

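View pics/wrist16.png

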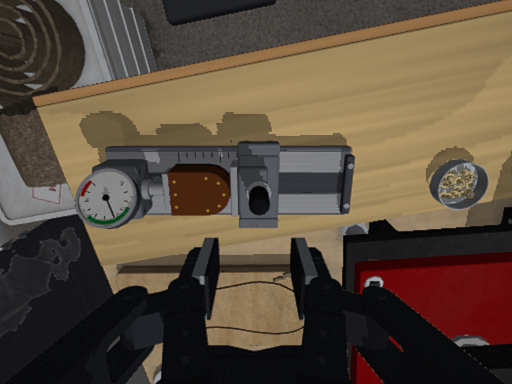

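Run:
```python
from bench import r
print(r.hand_in()); print(r.get_obs()["clock"])
```

```text
the job is handed in; nothing more can be done
None
the job is handed in; nothing more can be done
```

The heel block is clamped in the caliper with the needle in the green, and I handed the job in at about 19 s. The hand-in gave no verdict.

**What I did:** I slid the jaw open to about 111 mm by its post and set the block down on the bed, feeling for contact before letting go. Then I closed the jaw in small steps while watching the dial. Before opening the fingers I eased the load off the post, so the jaw stayed where it was.

**Last checks:**
- **Needle:** it stands near the middle of the green in both the scene and wrist views. I put the pad at about 4 mm in, and the needle never came near the red.
- **Block:** it sits about 1 mm off the rail's centreline and within about 0.01 rad of its direction. It is upright, with its top 40 mm above the bed and its flat end on the pad.
- **Robot:** the gripper is about 0.16 m clear of the caliper, with no contact force.
- **Other items:** I did not touch the sanding block, eyelet tin or tape roll, but I did not re-measure their positions at the end.
- **Not measured:** I could not read the clamp force directly. It is inferred from the spring at that depth, roughly 3 N.

No check failed. The one disagreement was the caliper's direction: first estimates from the far cameras differed by 3–5° from the closer wrist view. I used the wrist value (about 10.5°), and the closer views bore it out.

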